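# Show a trainee how a payment slip is stamped

## Task

Show the trainee at the cash desk how a slip is stamped, by pointing only: point with the fingertips at the top of the green stamp, then at the middle of the green ink pad, then at the middle of the empty blue-lined square on the payment slip, each time from just above it (fingertips 1 to 3 cm over it) and staying there for at least two seconds. Touch and move nothing, and do not pass low over the red or black stamps and pads, because that would point at the wrong thing. Finish with the hand raised, fingertips at least 20 cm above the desk.

Things in the scene. Friction and masses are not known exactly. Their poses are not given: they have to be found in the camera images.
- stamp_red_top (a point): Top centre of the red hand stamp: a loose upright stamp, 72 mm tall, with a grey foot 46 x 34 mm, 18 mm high, and a red knob handle of 33 mm diameter. The point is the very top of the knob, on the stamp's axis; z up.
- stamp_green_top (a point): Top centre of the green hand stamp: a loose upright stamp, 72 mm tall, with a grey foot 46 x 34 mm, 18 mm high, and a green knob handle of 33 mm diameter. The point is the very top of the knob, on the stamp's axis; z up.
- stamp_black_top (a point): Top centre of the black hand stamp: a loose upright stamp, 72 mm tall, with a grey foot 46 x 34 mm, 18 mm high, and a black knob handle of 33 mm diameter. The point is the very top of the knob, on the stamp's axis; z up.
- pad_red_top (a point): Top centre of the red ink pad: a loose flat grey case 84 x 56 mm, 18 mm high at the rim, with a red field 74 x 46 mm in it. The point is the middle of the red field's surface, 16 mm above the desk; x along the long side, z up.
- pad_green_top (a point): Top centre of the green ink pad: a loose flat grey case 84 x 56 mm, 18 mm high at the rim, with a green field 74 x 46 mm in it. The point is the middle of the green field's surface, 16 mm above the desk; x along the long side, z up.
- pad_black_top (a point): Top centre of the black ink pad: a loose flat grey case 84 x 56 mm, 18 mm high at the rim, with a black field 74 x 46 mm in it. The point is the middle of the black field's surface, 16 mm above the desk; x along the long side, z up.
- slip_box (a point): Centre of the empty square box, 40 mm inside thick blue lines, on the white payment slip; 6 mm above the desk, z up. The slip lies on a brown board 190 x 130 x 5 mm fixed to the desk, with a steel clip (15 mm high) at the board's far end; the box is 45 mm from the board's middle towards the end away from the clip, and halfway across.
Not all that is in view belongs to the job. What is shaped like the part that bears pad_green_top but orange is not meant. Of the things that look like the part that bears slip_box, take the one that is farthest to the robot's left at the start.

How it is judged:
By the outcome, as a careful person would: the job done as asked, in the order asked, and still so for the second after the job is handed in, with the robot touching nothing.
It also fails if it takes over 59 s, if anything falls off the work surface, if the arm or the gripper's body presses on something with over 40 N, if the wrist force passes 120 N, or if a joint passes its speed limit or range.

## Robot

A 6-joint arm with a two-finger parallel gripper is mounted at the origin on the work surface. World frame = base frame: x ahead of the robot, y to its left, z up, the work surface at z = 0. Lengths are in mm, angles in rad, forces in N, time in s.
With the tool pointing down it reaches from about 350 to 775 mm from the base axis. Payload 7.3 kg.
Tool frame: the origin (TCP) lies at the very end of the fingers, on their centre line; the grasp point (between the pads) lies r.grip_depth behind it (r.grip_depth is the distance from the TCP to the grasp point, in mm); y points along the fingers, z is the direction in which the jaws open and shut, and the axes are right-handed (so a half turn about y gives the same grasp; the last joint's range is limited). The gripper opens to 92 mm and grips with 3 to 60 N. Pads are 19 mm wide; open, the fingers measure 130 mm over their backs; the gripper's body (75 mm by 190 mm) begins 47 mm behind the grasp point.
Start: joints at [1.144, 0.342, 1.524, -0, 1.275, -0.146], TCP at [145.475, 504.462, 226.741] pointing down, gripper open.
Joint ranges: [-2.53, 2.53], [-0.77, 2.02], [0.04, 2.7], [-1, 4.14], [0.28, 2.66], [-3.11, 3.11]. Speed limits (rad/s): [2.57, 2.57, 3.14, 3.14, 3.14, 3.14].

## Interface

Orientations are given as a unit quaternion [w, x, y, z].
In Python, from station import telemetry, grab_frame, r, finder gives the robot as it stands.
- The arm moves only by the tool arm_command, never from a script. Its argument "deltas" is a list of rows, each a list of 3 entries, a list of its own where there are three numbers: the shift along the world's x, y, z in mm, then the turn, a rotation vector about the world's x, y, z in degrees, then the opening in per cent of the stroke, from 0 (shut) to 100 (fully open). A call has 1 to 8 rows; each row shifts and turns the commanded pose from where the row before left it; what a row does not reach is not made up. A row lasts 1/12 s, in which the tool goes at most 41.7 mm and 7.16 degrees, less where a joint would pass 70% of its speed; a pose out of reach is approached as far as the arm can. A call with a gripper value outside its range is refused whole. The fingers move at their own pace and stop on an object; the grip force is fixed at half the most. Time passes only in rows, so rows that do not move let the fingers close. It gives the time, the measured TCP pose, the force and the opening at its end, in the units of the state.
- telemetry.sense(): the state, without advancing time (a new reading comes with each control period).
- grab_frame(name): name is "scene" or "side" or "wrist"; returns a dict with "pixels" (480x640x3 uint8, red, green, blue), "mtx" (3x3 intrinsics, pixels), "origin" and "rotation" of the camera in the world; the wrist camera has in their place "T_tool_cam" (4x4, takes a point from camera to tool coordinates, whose origin is the TCP and whose axes are the tool frame's). Camera axes: x right, y up, looking along -z (the intrinsics and any distortion apply to the point x, -y, -z); pixel columns grow to the right and rows downward; lengths in mm; the calibration is good to about 2 mm. A picture is of the moment at which its call begins: read the wrist's pose just before it. There is no depth.
- r.hand_in(): hands the job in, once; it reports no verdict.
Trained networks look in the newest picture that a camera, given by its name, has taken for a name from the list of things; names that differ only in an ending like _2 or _b are one class to them, and where a whole thing is asked for, a point or a joint stands for the part that bears it (a point fixed in the world has none). Each returns a list of dicts, best first, with "p" (0 to 1); they miss things now and then, are a little off and sometimes report something else, mostly with a low value. They report only what shows in the picture. A call takes as long as a camera call. They do not tell look-alikes from the thing itself.
- finder.silhouettes(query, camera): "region" (480x640 bool, what is visible of it) and "position" ([column, row] as shares, 0 to 1, of the picture: columns of its width, rows of its height, amid what is visible of it).
- finder.landmark_of(query, camera): "position" ([column, row] as shares, 0 to 1, of the picture: columns of its width, rows of its height: a listed point, or the origin of a listed thing).
The state is a dict: "time": time; "q": joint angles; "joint_velocities": joint speeds; "joint_efforts": joint torques, N m; "tool_pos": TCP position; "tool_rot": TCP orientation; "contact_force": force on the tool from outside, world axes, zero at the start; "torque": the same for the moment, N m; "width": opening from 0.0 (shut) to 1.0 (fully open).
Only numpy, scipy, OpenCV 4.12 (cv2) and the standard library are available. Lean on these libraries where they do the work, as an engineer would, in place of code of your own. Each camera call takes 0.05 s, during which the arm holds its last target.

## Working session

There is one attempt and no reset: what is moved stays moved. The work goes in short steps, Python scripts to look and compute and a tool call to move; the robot and the scene stay as the last step left them, time stands still between calls to the robot, and variables do not carry over. Pictures are saved under pics/ and viewed, and the job is handed in when it is done.

Besides the shell and the picture viewer there is one more tool, called after ">>>" by a JSON object that holds its "name" and its "arguments". arm_command: Moves the arm, as the interface text tells. Its arguments: {"type":"object","properties":{"deltas":{"type":"array","items":{"type":"array"}}},"required":["deltas"]}

```bash
mkdir -p pics
cat > h.py <<'E'
import numpy as np, cv2
from station import telemetry, grab_frame, r, finder
def save(n,f): cv2.imwrite(f'pics/{n}.png',f['pixels'][:,:,::-1])
def unproj(f,px,z,tool=None):
    K=np.array(f['mtx']); 
    u=cv2.undistortPoints(np.array([[px]],float),K,np.array(f['dist']) if 'dist' in f else None)[0,0]
    d=np.array([u[0],-u[1],-1.])
    if 'origin' in f: R=np.array(f['rotation']);o=np.array(f['origin'])
    else:
        from scipy.spatial.transform import Rotation as Ro
        T=np.array(f['T_tool_cam']);q=tool['tool_rot'];Rt=Ro.from_quat([q[1],q[2],q[3],q[0]]).as_matrix()
        R=Rt@T[:3,:3];o=Rt@T[:3,3]+np.array(tool['tool_pos'])
    w=R@d; return o+w*(z-o[2])/w[2]
E
python3 - <<'E'
from h import *
s=telemetry.sense();print(s['time'],s['tool_pos'],s['tool_rot'],s['width'])
for c in ['scene','side','wrist']:
    f=grab_frame(c);save(c+'0',f);print(c,[k for k in f],f['mtx'],f.get('origin'))
    for n,z in [('stamp_green_top',72),('stamp_red_top',72),('stamp_black_top',72),('pad_green_top',16),('pad_red_top',16),('pad_black_top',16),('slip_box',6)]:
        for d in finder.landmark_of(n,c)[:4]:
            p=np.array(d['position'])*[640,480]
            print(c,n,round(d['p'],2),p.round(),unproj(f,p,z,s).round())
E
```

```text
0.0 [145.30203323 504.07710063 226.06348412] [-0.69963524  0.70066182 -0.09910668  0.09879984] 1.0019927598001686
scene ['pixels', 'mtx', 'origin', 'rotation'] [[494.44530226   0.         324.88087725]
 [  0.         494.44530226 244.26092213]
 [  0.           0.           1.        ]] [926.26719646 722.0855732  845.87091739]Traceback (most recent call last):
  File "<stdin>", line 8, in <module>
  File "h.py", line 13, in unproj
    w=R@d; return o+w*(z-o[2])/w[2]
      ~^~
ValueError: matmul: Input operand 1 has a mismatch in its core dimension 0, with gufunc signature (n?,k),(k,m?)->(n?,m?) (size 3 is different from 4)
```

```bash
sed -i "s/R=np.array(f\['rotation'\]);o/from scipy.spatial.transform import Rotation as Ro;q=np.array(f['rotation']);R=Ro.from_quat([q[1],q[2],q[3],q[0]]).as_matrix();o/" h.py
python3 - <<'E'
from h import *
s=telemetry.sense();print(s['time'])
for c in ['scene','side','wrist']:
    f=grab_frame(c);save(c+'0',f);print(c,f.get('origin'))
    for n,z in [('stamp_green_top',72),('stamp_red_top',72),('stamp_black_top',72),('pad_green_top',16),('pad_red_top',16),('pad_black_top',16),('slip_box',6)]:
        for d in finder.landmark_of(n,c)[:4]:
            p=np.array(d['position'])*[640,480]
            print(c,n,round(d['p'],2),p.round(),unproj(f,p,z,s).round())
s=telemetry.sense();print(s['time'])
E
```

```text
0.1
scene [926.26719646 722.0855732  845.87091739]
scene stamp_green_top 0.68 [255. 304.] [663.  16.  72.]
scene stamp_red_top 0.84 [280. 330.] [653. 109.  72.]
scene pad_green_top 0.88 [358. 316.] [466. 124.  16.]
scene pad_green_top 0.64 [536. 352.] [213. 405.  16.]
scene pad_green_top 0.61 [452. 310.] [276. 224.  16.]
scene pad_red_top 0.66 [314. 283.] [494. -21.  16.]
scene pad_black_top 0.94 [399. 364.] [472. 277.  16.]
scene pad_black_top 0.29 [314. 281.] [491. -25.  16.]
scene slip_box 0.75 [268. 168.] [ 331. -575.    6.]
scene slip_box 0.73 [272. 229.] [ 472. -277.    6.]
scene slip_box 0.66 [349. 183.] [ 160. -353.    6.]
side [-181.64589509 -930.8906908  1167.45066925]
side stamp_green_top 0.48 [346. 196.] [664.  14.  72.]
side stamp_red_top 0.65 [324. 184.] [642. 107.  72.]
side stamp_black_top 0.52 [286. 155.] [636. 317.  72.]
side pad_green_top 0.81 [170. 202.] [213. 406.  16.]
side pad_green_top 0.79 [212. 221.] [280. 237.  16.]
side pad_green_top 0.76 [276. 216.] [461. 127.  16.]
side pad_red_top 0.89 [313. 235.] [501. -18.  16.]
side pad_black_top 0.84 [256. 189.] [480. 282.  16.]
side slip_box 0.93 [286. 373.] [ 156. -360.    6.]
side slip_box 0.88 [358. 290.] [ 477. -267.    6.]
side slip_box 0.55 [396. 400.] [ 326. -584.    6.]
wrist None
wrist pad_green_top 0.97 [244. 287.] [211. 403.  16.]
1.3
```

View pics/scene0.png

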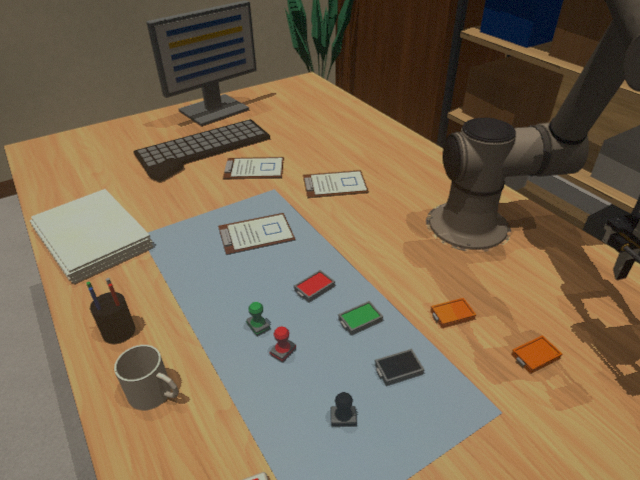

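View pics/side0.png

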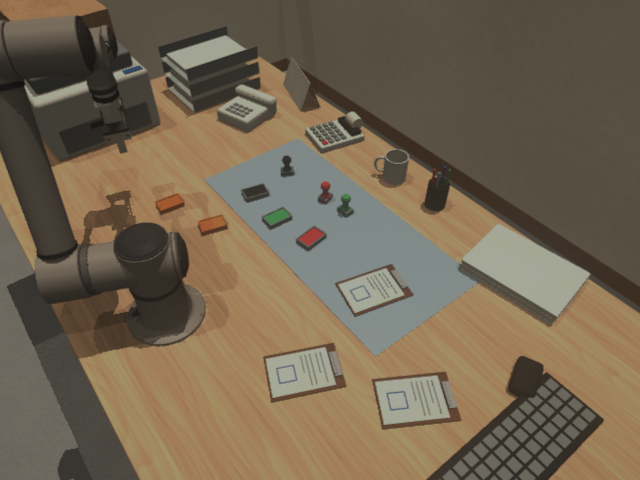

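View pics/wrist0.png

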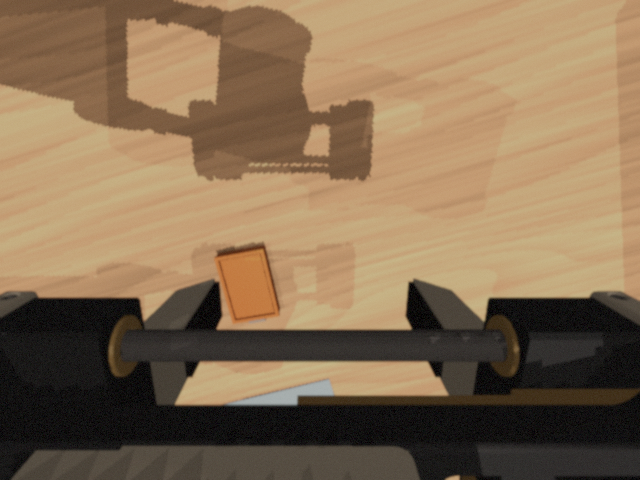

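>>> {"name": "arm_command", "arguments": {"deltas": [[[26,-24,3],[0,0,0],0],[[26,-24,3],[0,0,0],0],[[26,-24,3],[0,0,0],0],[[26,-24,3],[0,0,0],0],[[26,-24,3],[0,0,0],0],[[26,-24,3],[0,0,0],0],[[26,-24,3],[0,0,0],0],[[26,-24,3],[0,0,0],0]]}}

```text
time: 1.97
tool_pos: [354.5, 311.1, 251.1]
tool_rot: [0.7, -0.7, 0.099, -0.099]
contact_force: [-0.2, 0.6, -0.2]
width: 0.474
```

>>> {"name": "arm_command", "arguments": {"deltas": [[[26,-24,1],[0,0,0],0],[[26,-24,1],[0,0,0],0],[[26,-24,1],[0,0,0],0],[[26,-24,1],[0,0,0],0],[[26,-24,1],[0,0,0],0],[[26,-24,1],[0,0,0],0],[[26,-24,1],[0,0,0],0],[[0,0,0],[0,0,0],0]]}}

```text
time: 2.63
tool_pos: [539.4, 140.1, 257.3]
tool_rot: [-0.699, 0.7, -0.1, 0.101]
contact_force: [-0.8, -1.0, 0.0]
width: 0.002
```

```bash
cat > look.py <<'E'
from h import *
import sys
s=telemetry.sense();print(s['time'],s['tool_pos'].round(1))
f=grab_frame('wrist');save(sys.argv[1],f)
for n,z in [('stamp_green_top',72),('stamp_red_top',72),('pad_green_top',16),('slip_box',6)]:
    if len(sys.argv)>2 and n not in sys.argv[2:]: continue
    for d in finder.landmark_of(n,'wrist')[:3]:
        p=np.array(d['position'])*[640,480]
        print(n,round(d['p'],2),p.round(),unproj(f,p,z,s).round(1))
E
python3 look.py w1
```

```text
2.6333 [539.4 140.1 257.3]
pad_green_top 0.64 [283. 137.] [460.3 128.4  16. ]
```

View pics/w1.png

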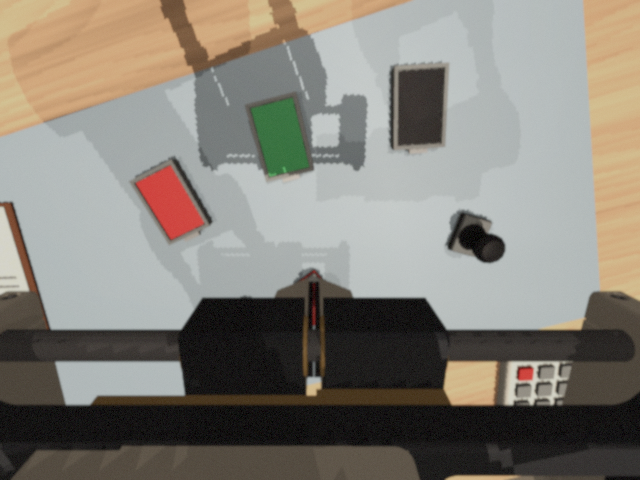

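Run:
```python
from h import *
for c in ['scene','side']:
    f=grab_frame(c);save(c+'1',f)
    hsv=cv2.cvtColor(f['pixels'],cv2.COLOR_RGB2HSV)
    m=cv2.inRange(hsv,(40,90,40),(85,255,255))
    n,l,st,ce=cv2.connectedComponentsWithStats(m)
    for i in range(1,n):
        if st[i,4]>60 and st[i,0]>200-60*(c=='side') and st[i,1]>150: print(c,st[i],ce[i].round(1),[unproj(f,ce[i],z).round(1) for z in (16,55.5)])
    for d in finder.landmark_of('stamp_green_top',c)[:3]:
        p=np.array(d['position'])*[640,480]; print(d['p'],p,unproj(f,p,72).round(1))
    p=f['pixels']; cv2.imwrite(f'pics/crop_{c}.png',cv2.resize((p[270:350,220:330] if c=='scene' else p[150:250,290:400])[:,:,::-1],None,fx=5,fy=5,interpolation=cv2.INTER_NEAREST))
```

```text
scene [249 302  14  12 132] [255.2 307.8] [array([648.5, -24.2,  16. ]), array([661.8,  11.3,  55.5])]
scene [342 304  37  24 483] [360.  315.5] [array([461.5, 125.1,  16. ]), array([483.6, 153.5,  55.5])]
scene [251 319  13   8  63] [255.8 323.3] [array([668.3,  18.5,  16. ]), array([680.6,  52. ,  55.5])]
0.58 [255.808 307.92 ] [666.4  27.2  72. ]
0.71 [348.288 193.488] [676.5  19.5  72. ]
```

View pics/crop_scene.png

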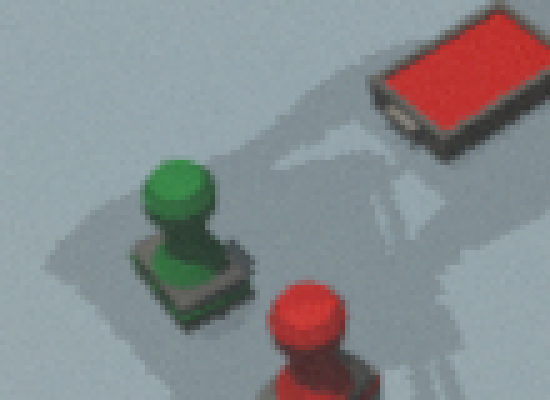

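View pics/crop_side.png

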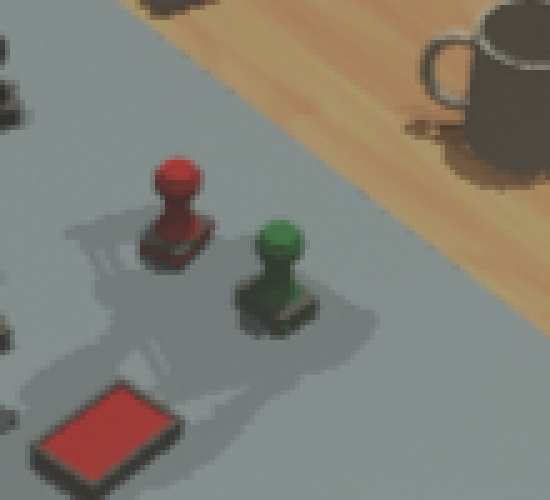

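Run:
```python
from h import *
F={c:grab_frame(c) for c in ('scene','side')}
for z in (45,50,55,60,65): print(z,unproj(F['scene'],[256,307.9],z).round(1),unproj(F['side'],[345.9,198.1],z).round(1))
```

```text
45 [657.    3.2  45. ] [676.3  29.8  45. ]
50 [658.7   7.6  50. ] [672.5  25.5  50. ]
55 [660.3  12.1  55. ] [668.7  21.2  55. ]
60 [662.   16.6  60. ] [664.9  16.9  60. ]
65 [663.7  21.1  65. ] [661.   12.6  65. ]
```

>>> {"name": "arm_command", "arguments": {"deltas": [[[25,-25,0],[0,0,0],0],[[25,-25,0],[0,0,0],0],[[25,-25,0],[0,0,0],0],[[25,-24,0],[0,0,0],0],[[24,-24,0],[0,0,0],0],[[0,0,-20],[0,0,0],0],[[0,0,-20],[0,0,0],0],[[0,0,-20],[0,0,0],0]]}}

```text
time: 3.85
tool_pos: [659.8, 20.9, 196.7]
tool_rot: [0.7, -0.7, 0.099, -0.099]
contact_force: [-0.5, -0.4, 0.1]
width: 0.004
```

>>> {"name": "arm_command", "arguments": {"deltas": [[[0,0,-25],[0,0,0],0],[[0,0,-20],[0,0,0],0],[[0,0,-20],[0,0,0],0],[[0,0,0],[0,0,0],0],[[0,0,0],[0,0,0],0]]}}

```text
time: 4.27
tool_pos: [658.9, 21.7, 132.1]
tool_rot: [-0.7, 0.7, -0.1, 0.098]
contact_force: [1.1, 0.6, 0.7]
width: 0.008
```

Run:
```python
from h import *
for c in ['scene','side']:
    f=grab_frame(c);p=f['pixels']; cv2.imwrite(f'pics/crop2_{c}.png',cv2.resize((p[250:350,200:310] if c=='scene' else p[150:250,290:400])[:,:,::-1],None,fx=5,fy=5,interpolation=cv2.INTER_NEAREST))
print(telemetry.sense()['tool_pos'])
```

```text
[660.31368027  21.54912844 134.37262577]
```

View pics/crop2_scene.png

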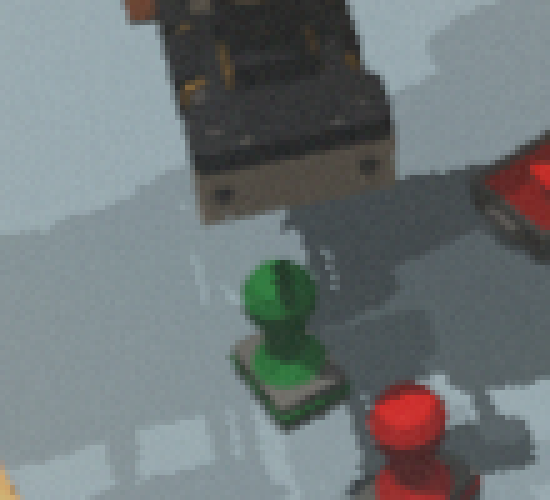

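View pics/crop2_side.png

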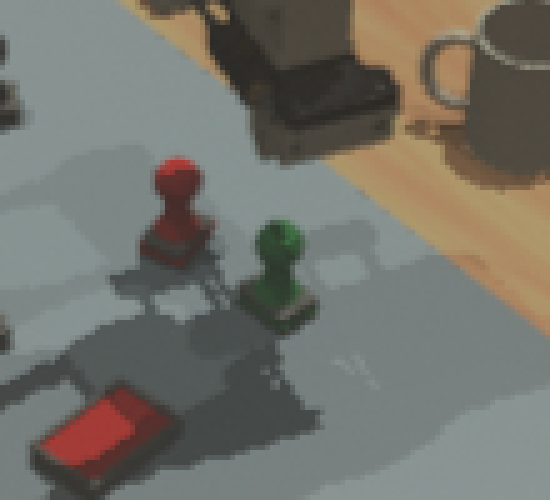

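Run:
```python
from h import *
from scipy.spatial.transform import Rotation as Ro
s=telemetry.sense();print(s['time'],r.grip_depth,s['tool_pos'])
for c,x0,y0 in [('scene',200,250),('side',290,150)]:
    f=grab_frame(c);q=f['rotation'];R=Ro.from_quat([q[1],q[2],q[3],q[0]]).as_matrix()
    for P in (s['tool_pos'],s['tool_pos']+[0,0,r.grip_depth+47]):
        d=R.T@(np.array(P)-f['origin']);u=np.array(f['mtx'])@[d[0],-d[1],-d[2]];u=u[:2]/u[2];print(c,u,(u-[x0,y0])*5)
q=s['tool_rot'];print(Ro.from_quat([q[1],q[2],q[3],q[0]]).as_matrix().round(2))
```

```text
4.3667 18.8 [660.31368027  21.54912844 134.37262577]
scene [254.29611049 284.19232089] [271.48055244 170.96160444]
scene [250.97926857 260.24869352] [254.89634285  51.24346759]
side [344.79964057 180.22285436] [273.99820283 151.11427181]
side [345.61469689 163.55391505] [278.07348445  67.76957525]
[[ 0.96  0.    0.28]
 [-0.28 -0.    0.96]
 [ 0.   -1.    0.  ]]
```

```bash
cat >> h.py <<'E'
def proj(f,P):
    from scipy.spatial.transform import Rotation as Ro
    q=f['rotation'];R=Ro.from_quat([q[1],q[2],q[3],q[0]]).as_matrix()
    d=R.T@(np.array(P)-f['origin']);u=np.array(f['mtx'])@[d[0],-d[1],-d[2]];return u[:2]/u[2]
E
python3 - <<'E'
from h import *
s=telemetry.sense();T=s['tool_pos'];a=np.array([.28,.96,0]);b=np.array([.96,-.28,0])
for c,x0,y0 in [('scene',160,150),('side',250,80)]:
    f=grab_frame(c);im=cv2.resize(f['pixels'][y0:y0+200,x0:x0+200][:,:,::-1],None,fx=3,fy=3)
    im=cv2.convertScaleAbs(im,alpha=1.6,beta=20)
    for i,j in [(-1,-1),(-1,1),(1,-1),(1,1)]:
        u=(proj(f,T+a*95*i+b*37.5*j+[0,0,66])-[x0,y0])*3; cv2.circle(im,tuple(int(v) for v in u),4,(255,0,255),-1)
    u=(proj(f,T)-[x0,y0])*3; cv2.circle(im,tuple(int(v) for v in u),4,(255,255,0),-1)
    cv2.imwrite(f'pics/big_{c}.png',im)
E
```

```text
(no output)
```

View pics/big_scene.png

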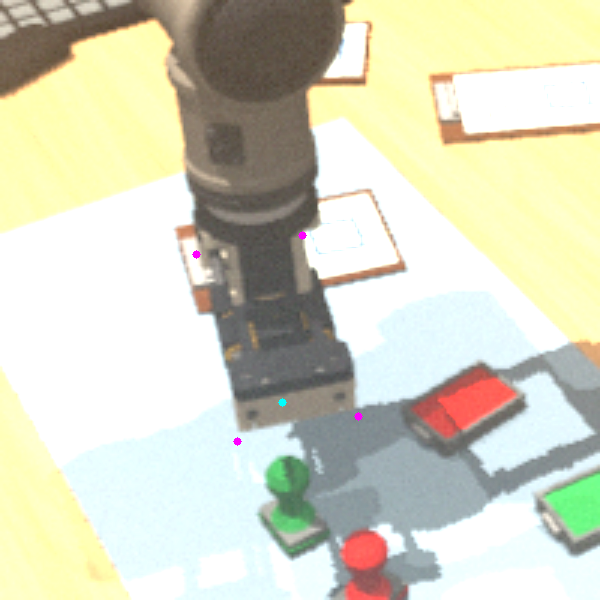

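View pics/big_side.png

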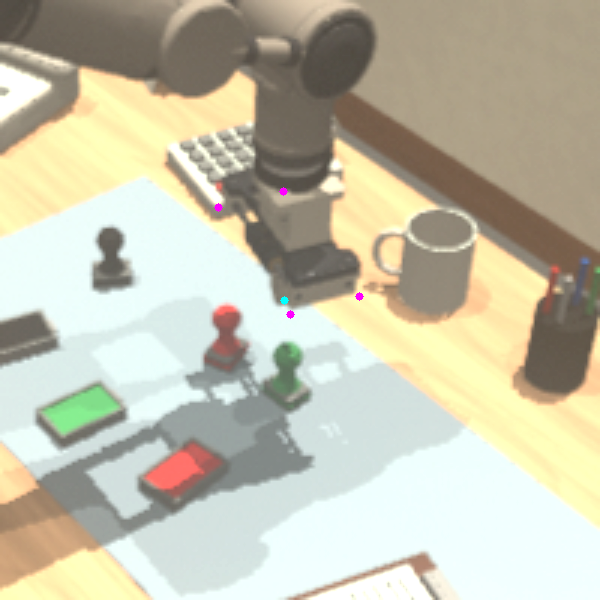

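>>> {"name": "arm_command", "arguments": {"deltas": [[[4,-4,-14],[0,0,0],0],[[0,0,-14],[0,0,0],0],[[0,0,-14],[0,0,0],0],[[0,0,0],[0,0,0],0],[[0,0,0],[0,0,0],0],[[0,0,0],[0,0,0],0]]}}

```text
time: 5.07
tool_pos: [663.9, 17.3, 91.1]
tool_rot: [0.7, -0.7, 0.099, -0.099]
contact_force: [-0.0, -0.5, 1.3]
width: 0.002
```

Run:
```python
from h import *
for i in range(3):
    s=telemetry.sense();print(s['time'],s['tool_pos'])
    f=grab_frame('side')
```

```text
5.0667 [663.92837707  17.27586554  91.13874686]
5.1167 [664.11685226  17.31003403  91.54949393]
5.1667 [664.1398772   17.35201356  91.71425071]
```

Run:
```python
from h import *
f=grab_frame('wrist');save('w2',f)
o=[]
for c,x0,y0 in [('scene',200,240),('side',295,150)]:
    f=grab_frame(c);im=cv2.resize(f['pixels'][y0:y0+100,x0:x0+100][:,:,::-1],None,fx=4,fy=4)
    o.append(cv2.convertScaleAbs(im,alpha=1.6,beta=20))
cv2.imwrite('pics/p2.png',np.hstack(o))
```

```text
(no output)
```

View pics/p2.png

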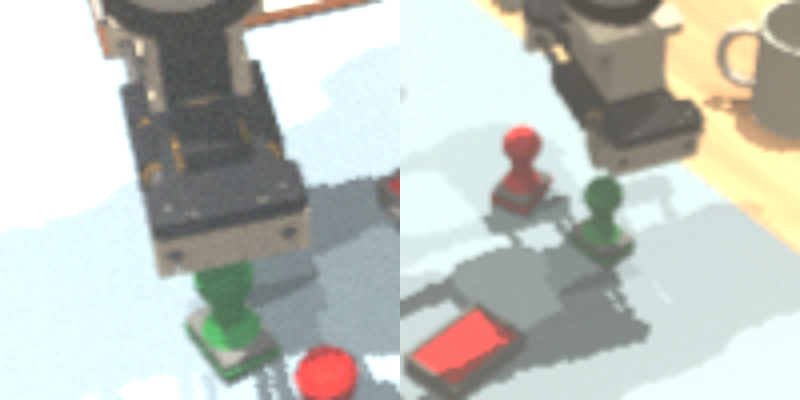

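View pics/w2.png

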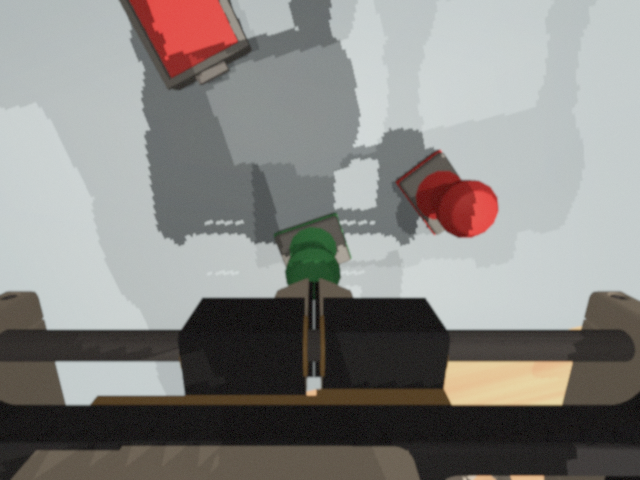

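Run:
```python
from h import *
f=grab_frame('wrist');s=telemetry.sense();print(s['time'])
# world pos of knob disc centre in pic at z~61 (centre of knob), rows
for px in [(313,270),(313,275),(313,280)]: print(px,unproj(f,px,61,s).round(1),unproj(f,px,72,s).round(1))
T=np.array(f['T_tool_cam']);print(T.round(2))
d=np.linalg.inv(T)@[0,0,0,1];u=f['mtx']@np.array([d[0],-d[1],-d[2]]);print(u[:2]/u[2])
```

```text
5.4167
(313, 270) [661.2  18.3  61. ] [656.9  19.6  72. ]
(313, 275) [664.1  17.4  61. ] [659.7  18.7  72. ]
(313, 280) [667.2  16.6  61. ] [662.5  17.9  72. ]
[[   0.     -0.96   -0.29  -79.49]
 [  -0.      0.29   -0.96 -159.  ]
 [   1.      0.     -0.      0.37]
 [   0.      0.      0.      1.  ]]
[312.75762907 297.98627516]
```

>>> {"name": "arm_command", "arguments": {"deltas": [[[0,0,0],[0,0,0],0],[[0,0,0],[0,0,0],0],[[0,0,0],[0,0,0],0],[[0,0,0],[0,0,0],0],[[0,0,0],[0,0,0],0],[[0,0,0],[0,0,0],0],[[0,0,0],[0,0,0],0],[[0,0,0],[0,0,0],0]]}}

```text
time: 6.08
tool_pos: [663.5, 17.5, 90.8]
tool_rot: [0.7, -0.7, 0.099, -0.099]
contact_force: [-0.3, 0.5, 0.2]
width: 0.007
```

>>> {"name": "arm_command", "arguments": {"deltas": [[[0,0,0],[0,0,0],0],[[0,0,0],[0,0,0],0],[[0,0,0],[0,0,0],0],[[0,0,0],[0,0,0],0],[[0,0,0],[0,0,0],0],[[0,0,0],[0,0,0],0],[[0,0,0],[0,0,0],0],[[0,0,0],[0,0,0],0]]}}

```text
time: 6.75
tool_pos: [663.5, 17.5, 90.7]
tool_rot: [0.7, -0.7, 0.099, -0.099]
contact_force: [-0.3, 0.7, -0.9]
width: 0.004
```

>>> {"name": "arm_command", "arguments": {"deltas": [[[0,0,0],[0,0,0],0],[[0,0,0],[0,0,0],0],[[0,0,0],[0,0,0],0],[[0,0,0],[0,0,0],0],[[0,0,0],[0,0,0],0],[[0,0,0],[0,0,0],0],[[0,0,0],[0,0,0],0],[[0,0,0],[0,0,0],0]]}}

```text
time: 7.42
tool_pos: [663.5, 17.5, 90.7]
tool_rot: [0.7, -0.7, 0.099, -0.099]
contact_force: [-0.2, -0.4, 0.6]
width: 0.003
```

>>> {"name": "arm_command", "arguments": {"deltas": [[[0,0,0],[0,0,0],0],[[0,0,0],[0,0,0],0],[[0,0,0],[0,0,0],0],[[0,0,0],[0,0,0],0],[[0,0,20],[0,0,0],0],[[0,0,25],[0,0,0],0],[[0,0,25],[0,0,0],0],[[0,0,25],[0,0,0],0]]}}

```text
time: 8.08
tool_pos: [663.3, 17.5, 186.7]
tool_rot: [0.7, -0.7, 0.099, -0.099]
contact_force: [-0.3, -0.4, -0.2]
width: 0.004
```

>>> {"name": "arm_command", "arguments": {"deltas": [[[0,0,20],[0,0,0],0],[[0,0,20],[0,0,0],0],[[-25,14,0],[0,0,0],0],[[-25,14,0],[0,0,0],0],[[-25,14,0],[0,0,0],0],[[-25,14,0],[0,0,0],0],[[0,0,0],[0,0,0],0],[[0,0,0],[0,0,0],0]]}}

```text
time: 8.75
tool_pos: [562.8, 74.2, 226.5]
tool_rot: [0.7, -0.7, 0.098, -0.099]
contact_force: [0.4, -0.2, 0.6]
width: 0.005
```

```bash
python3 look.py w3 pad_green_top
python3 - <<'E'
from h import *
s=telemetry.sense();f=grab_frame('wrist');hsv=cv2.cvtColor(f['pixels'],cv2.COLOR_RGB2HSV)
m=cv2.inRange(hsv,(40,90,30),(85,255,255));n,l,st,ce=cv2.connectedComponentsWithStats(m)
for i in range(1,n):
    if st[i,4]>500:
        print(st[i]);rc=cv2.minAreaRect(np.argwhere(l==i)[:,::-1].astype(np.float32));print(rc,unproj(f,rc[0],16,s),[unproj(f,p,16,s)[:2].round() for p in cv2.boxPoints(rc)])
E
```

```text
8.75 [562.8  74.2 226.5]
pad_green_top 0.82 [337.  95.] [460.8 128.3  16. ]
pad_green_top 0.39 [369. 297.] [681.4 107.7  16. ]
[ 304   47   62   90 3837]
((335.66497802734375, 91.68267822265625), (82.0290756225586, 48.509193420410156), 77.6609115600586) [459.36017138 126.42529237  16.        ] [array([421., 105.]), array([425., 150.]), array([500., 149.]), array([496., 101.])]
```

View pics/w3.png

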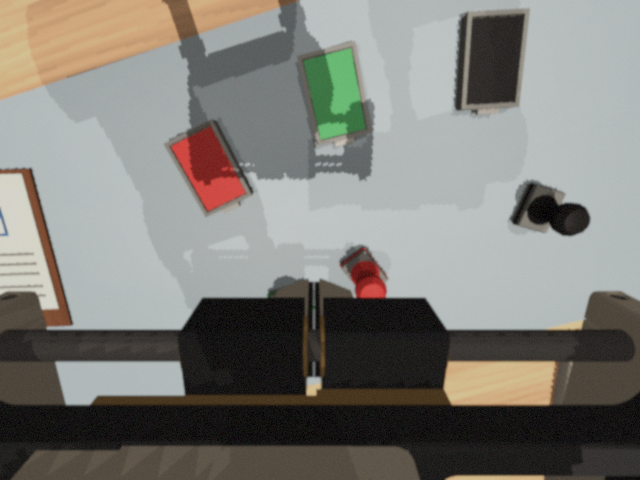

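>>> {"name": "arm_command", "arguments": {"deltas": [[[-26,13,0],[0,0,0],0],[[-26,13,0],[0,0,0],0],[[-25,13,0],[0,0,0],0],[[-25,13,0],[0,0,0],0],[[0,0,-20],[0,0,0],0],[[0,0,-25],[0,0,0],0],[[0,0,-25],[0,0,0],0],[[0,0,-25],[0,0,0],0]]}}

```text
time: 9.57
tool_pos: [462.6, 125.1, 129.9]
tool_rot: [0.7, -0.7, 0.099, -0.1]
contact_force: [0.8, -0.1, -0.4]
width: 0.005
```

>>> {"name": "arm_command", "arguments": {"deltas": [[[0,0,-25],[0,0,0],0],[[0,0,-20],[0,0,0],0],[[0,0,-15],[0,0,0],0],[[0,0,0],[0,0,0],0],[[0,0,0],[0,0,0],0]]}}

```text
time: 9.98
tool_pos: [461.9, 125.0, 70.2]
tool_rot: [-0.7, 0.7, -0.1, 0.099]
contact_force: [0.2, -1.0, 0.2]
width: 0.005
```

>>> {"name": "arm_command", "arguments": {"deltas": [[[-1,1,-14],[0,0,0],0],[[0,0,-12],[0,0,0],0],[[0,0,-8],[0,0,0],0],[[0,0,0],[0,0,0],0],[[0,0,0],[0,0,0],0],[[0,0,0],[0,0,0],0]]}}

```text
time: 10.48
tool_pos: [461.3, 126.5, 37.6]
tool_rot: [0.7, -0.7, 0.098, -0.1]
contact_force: [0.0, 0.6, -0.1]
width: 0.008
```

```bash
python3 look.py w4 pad_green_top; python3 -c "
from h import *
f=grab_frame('side');cv2.imwrite('pics/s4.png',cv2.convertScaleAbs(cv2.resize(f['pixels'][140:260,200:360][:,:,::-1],None,fx=4,fy=4),alpha=1.6,beta=20))"
```

```text
10.4833 [461.3 126.5  37.6]
pad_green_top 0.73 [310. 279.] [459.9 125.2  16. ]
```

View pics/w4.png

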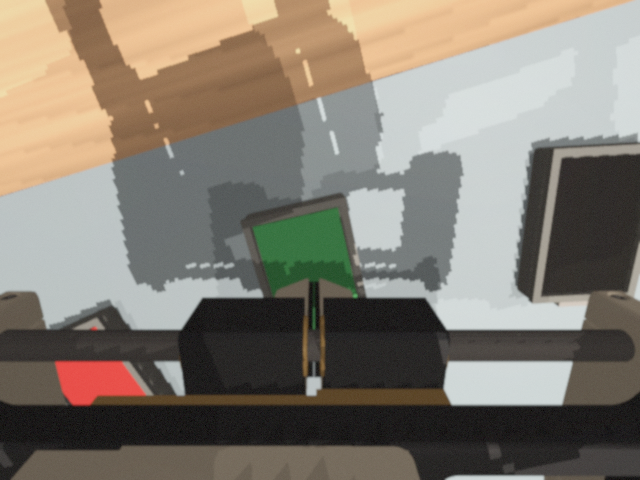

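View pics/s4.png

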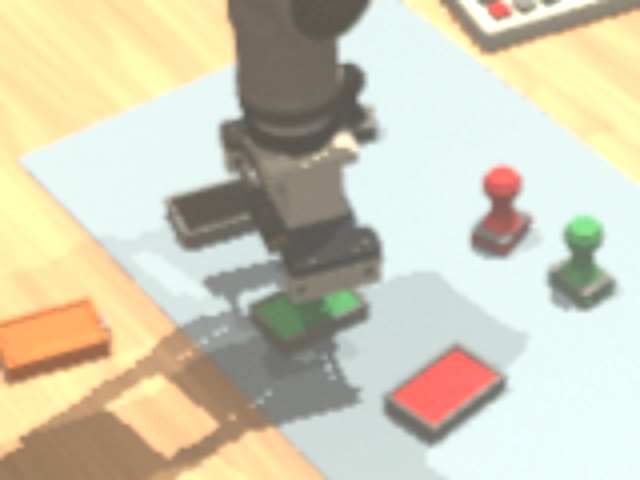

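The wrist view shows the fingertips (column 313, row about 290) over the middle of the green field, and the side view agrees. I hold here.

>>> {"name": "arm_command", "arguments": {"deltas": [[[0,0,0],[0,0,0],0],[[0,0,0],[0,0,0],0],[[0,0,0],[0,0,0],0],[[0,0,0],[0,0,0],0],[[0,0,0],[0,0,0],0],[[0,0,0],[0,0,0],0],[[0,0,0],[0,0,0],0],[[0,0,0],[0,0,0],0]]}}

```text
time: 11.3
tool_pos: [460.5, 126.5, 36.7]
tool_rot: [0.7, -0.7, 0.099, -0.099]
contact_force: [0.4, -0.2, -0.3]
width: 0.004
```

>>> {"name": "arm_command", "arguments": {"deltas": [[[0,0,0],[0,0,0],0],[[0,0,0],[0,0,0],0],[[0,0,0],[0,0,0],0],[[0,0,0],[0,0,0],0],[[0,0,0],[0,0,0],0],[[0,0,0],[0,0,0],0],[[0,0,0],[0,0,0],0],[[0,0,0],[0,0,0],0]]}}

```text
time: 11.97
tool_pos: [460.5, 126.5, 36.7]
tool_rot: [0.7, -0.7, 0.099, -0.099]
contact_force: [-0.2, 0.3, -0.3]
width: 0.003
```

>>> {"name": "arm_command", "arguments": {"deltas": [[[0,0,0],[0,0,0],0],[[0,0,0],[0,0,0],0],[[0,0,0],[0,0,0],0],[[0,0,0],[0,0,0],0],[[0,0,0],[0,0,0],0],[[0,0,0],[0,0,0],0],[[0,0,0],[0,0,0],0],[[0,0,0],[0,0,0],0]]}}

```text
time: 12.63
tool_pos: [460.5, 126.4, 36.7]
tool_rot: [0.7, -0.7, 0.099, -0.099]
contact_force: [-0.1, 0.4, 0.0]
width: 0.008
```

>>> {"name": "arm_command", "arguments": {"deltas": [[[0,0,0],[0,0,0],0],[[0,0,0],[0,0,0],0],[[0,0,0],[0,0,0],0],[[0,0,0],[0,0,0],0],[[0,0,20],[0,0,0],0],[[0,0,25],[0,0,0],0],[[0,0,25],[0,0,0],0],[[0,0,25],[0,0,0],0]]}}

```text
time: 13.3
tool_pos: [460.1, 126.4, 132.7]
tool_rot: [-0.7, 0.7, -0.099, 0.099]
contact_force: [-0.5, 0.4, -0.5]
width: 0.003
```

>>> {"name": "arm_command", "arguments": {"deltas": [[[0,0,25],[0,0,0],0],[[0,0,25],[0,0,0],0],[[0,0,25],[0,0,0],0],[[0,0,25],[0,0,0],0],[[12,-25,15],[0,0,0],0],[[12,-30,0],[0,0,0],0],[[12,-30,0],[0,0,0],0],[[12,-30,0],[0,0,0],0]]}}

```text
time: 13.97
tool_pos: [508.8, 10.4, 247.2]
tool_rot: [0.7, -0.7, 0.098, -0.099]
contact_force: [1.3, -0.1, -0.4]
width: 0.003
```

>>> {"name": "arm_command", "arguments": {"deltas": [[[12,-30,0],[0,0,0],0],[[12,-30,0],[0,0,0],0],[[12,-30,0],[0,0,0],0],[[12,-30,0],[0,0,0],0],[[12,-30,0],[0,0,0],0],[[0,-30,0],[0,0,0],0],[[0,-30,0],[0,0,0],0],[[0,0,0],[0,0,0],0]]}}

```text
time: 14.63
tool_pos: [568.0, -203.8, 245.8]
tool_rot: [-0.699, 0.701, -0.101, 0.1]
contact_force: [0.3, 0.6, -0.1]
width: 0.003
```

```bash
python3 look.py w5 slip_box
```

```text
14.6333 [ 568.  -203.8  245.8]
slip_box 0.89 [222. 140.] [ 473.1 -280.1    6. ]
```

View pics/w5.png

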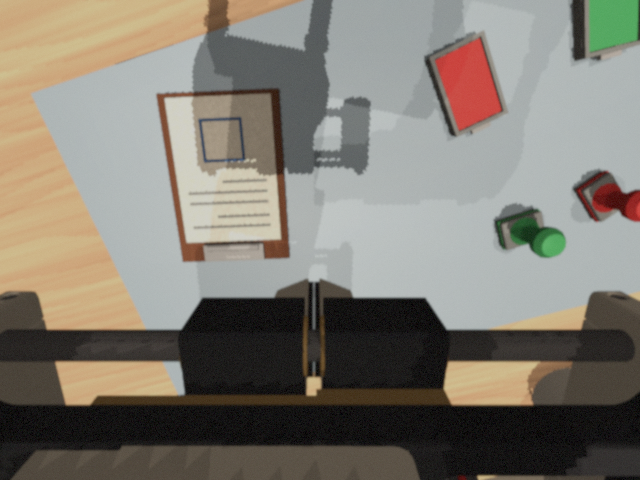

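>>> {"name": "arm_command", "arguments": {"deltas": [[[-24,-19,0],[0,0,0],0],[[-24,-19,0],[0,0,0],0],[[-24,-19,0],[0,0,0],0],[[-23,-18,0],[0,0,0],0],[[0,0,-25],[0,0,0],0],[[0,0,-25],[0,0,0],0],[[0,0,-25],[0,0,0],0],[[0,0,-25],[0,0,0],0]]}}

```text
time: 15.4
tool_pos: [473.6, -272.2, 146.2]
tool_rot: [0.7, -0.7, 0.098, -0.099]
contact_force: [0.2, -0.4, -0.2]
width: 0.006
```

>>> {"name": "arm_command", "arguments": {"deltas": [[[0,0,-25],[0,0,0],0],[[0,0,-20],[0,0,0],0],[[0,0,-15],[0,0,0],0],[[0,0,0],[0,0,0],0],[[0,0,0],[0,0,0],0]]}}

```text
time: 15.82
tool_pos: [473.5, -272.2, 86.7]
tool_rot: [0.701, -0.7, 0.099, -0.098]
contact_force: [-0.4, -0.3, -0.3]
width: 0.005
```

```bash
python3 look.py w6 slip_box
```

```text
15.8167 [ 473.5 -272.2   86.7]
slip_box 0.63 [302. 246.] [ 470.3 -279.4    6. ]
```

View pics/w6.png

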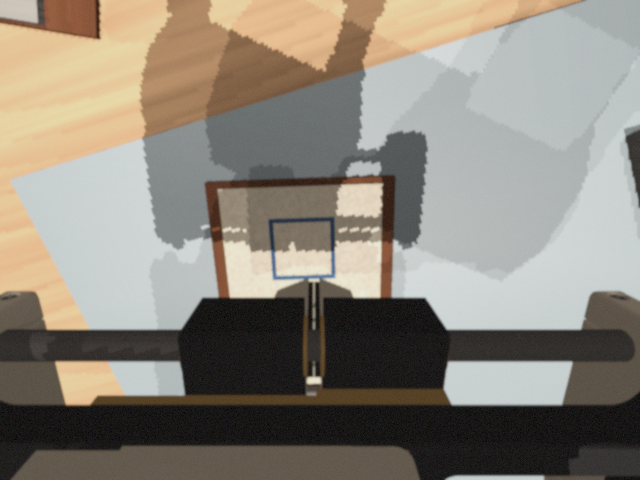

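>>> {"name": "arm_command", "arguments": {"deltas": [[[-1,-7,-20],[0,0,0],0],[[0,0,-20],[0,0,0],0],[[0,0,-20],[0,0,0],0],[[0,0,0],[0,0,0],0],[[0,0,0],[0,0,0],0],[[0,0,0],[0,0,0],0]]}}

```text
time: 16.42
tool_pos: [473.4, -281.1, 28.4]
tool_rot: [-0.7, 0.701, -0.098, 0.1]
contact_force: [0.2, 0.7, -0.7]
width: 0.005
```

```bash
python3 look.py w7 slip_box; python3 -c "
from h import *
s=telemetry.sense();print(s['tool_pos']);f=grab_frame('wrist')
for c in [(271,250),(330,250)]:print(unproj(f,c,6,s))"
```

```text
16.4167 [ 473.4 -281.1   28.4]
[ 473.44604039 -281.14683684   28.45890183]
[ 450.3258379 -298.1574499    6.       ]
[ 459.221103   -267.33474751    6.        ]
```

View pics/w7.png

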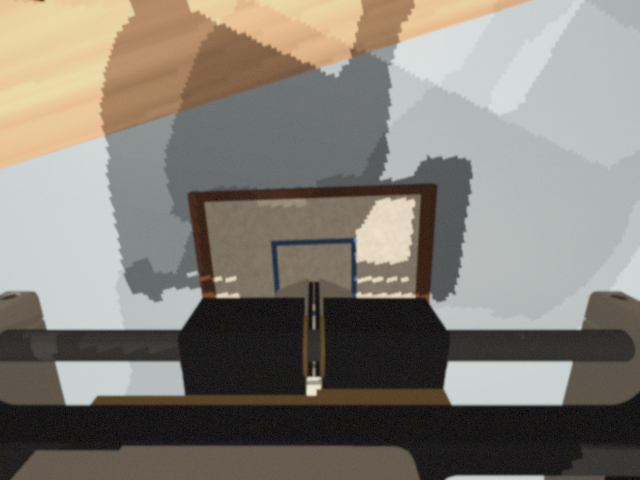

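>>> {"name": "arm_command", "arguments": {"deltas": [[[0,0,-2],[0,0,0],0],[[0,0,0],[0,0,0],0],[[0,0,0],[0,0,0],0],[[0,0,0],[0,0,0],0],[[0,0,0],[0,0,0],0],[[0,0,0],[0,0,0],0],[[0,0,0],[0,0,0],0],[[0,0,0],[0,0,0],0]]}}

```text
time: 17.23
tool_pos: [472.5, -280.5, 24.7]
tool_rot: [0.7, -0.7, 0.099, -0.099]
contact_force: [0.7, -0.7, -0.5]
width: 0.007
```

>>> {"name": "arm_command", "arguments": {"deltas": [[[0,0,0],[0,0,0],0],[[0,0,0],[0,0,0],0],[[0,0,0],[0,0,0],0],[[0,0,0],[0,0,0],0],[[0,0,0],[0,0,0],0],[[0,0,0],[0,0,0],0],[[0,0,0],[0,0,0],0],[[0,0,0],[0,0,0],0]]}}

```text
time: 17.9
tool_pos: [472.4, -280.5, 24.7]
tool_rot: [0.7, -0.7, 0.099, -0.099]
contact_force: [0.4, -0.1, 0.0]
width: 0.003
```

>>> {"name": "arm_command", "arguments": {"deltas": [[[0,0,0],[0,0,0],0],[[0,0,0],[0,0,0],0],[[0,0,0],[0,0,0],0],[[0,0,0],[0,0,0],0],[[0,0,0],[0,0,0],0],[[0,0,0],[0,0,0],0],[[0,0,0],[0,0,0],0],[[0,0,0],[0,0,0],0]]}}

```text
time: 18.57
tool_pos: [472.5, -280.5, 24.7]
tool_rot: [0.7, -0.7, 0.099, -0.099]
contact_force: [-0.3, -0.1, 0.6]
width: 0.006
```

>>> {"name": "arm_command", "arguments": {"deltas": [[[0,0,0],[0,0,0],0],[[0,0,0],[0,0,0],0],[[0,0,0],[0,0,0],0],[[0,0,0],[0,0,0],0],[[0,0,0],[0,0,0],0],[[0,0,0],[0,0,0],0],[[0,0,20],[0,0,0],0],[[0,0,25],[0,0,0],0]]}}

```text
time: 19.23
tool_pos: [471.2, -279.6, 68.4]
tool_rot: [0.701, -0.699, 0.1, -0.097]
contact_force: [0.3, -0.3, 0.9]
width: 0.003
```

>>> {"name": "arm_command", "arguments": {"deltas": [[[0,0,30],[0,0,0],0],[[0,0,30],[0,0,0],0],[[0,0,30],[0,0,0],0],[[0,0,30],[0,0,0],0],[[0,0,30],[0,0,0],0],[[0,0,30],[0,0,0],0],[[0,0,20],[0,0,0],0],[[0,0,10],[0,0,0],0]]}}

```text
time: 19.9
tool_pos: [473.2, -281.1, 283.1]
tool_rot: [-0.699, 0.701, -0.097, 0.101]
contact_force: [-0.9, -0.8, -0.6]
width: 0.006
```

>>> {"name": "arm_command", "arguments": {"deltas": [[[0,0,0],[0,0,0],0],[[0,0,0],[0,0,0],0],[[0,0,0],[0,0,0],0],[[0,0,0],[0,0,0],0],[[0,0,0],[0,0,0],0],[[0,0,0],[0,0,0],0]]}}

```text
time: 20.4
tool_pos: [472.3, -280.4, 278.8]
tool_rot: [0.701, -0.7, 0.099, -0.098]
contact_force: [-0.5, -0.6, 0.2]
width: 0.006
```

Run:
```python
from h import *
f=grab_frame('scene');save('end',f)
s=telemetry.sense();print(s['time'],s['tool_pos'],np.abs(s['joint_velocities']).max())
```

```text
20.45 [ 472.3410477  -280.43613751  278.98892311] 0.0058899511862820185
```

View pics/end.png

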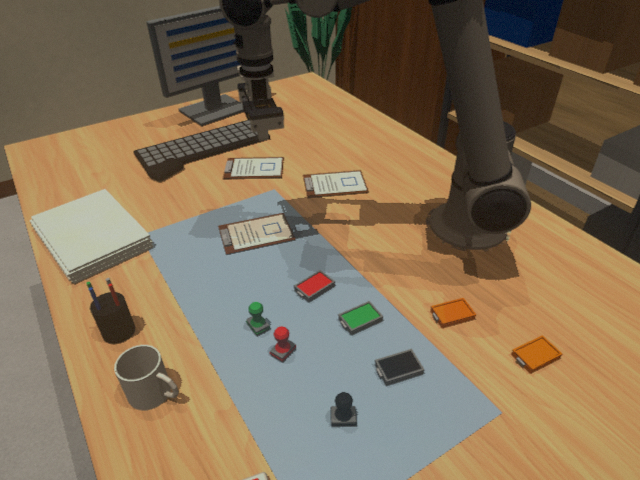

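Nothing in the scene has moved, and the hand is raised to z = 279 mm.

```bash
python3 -c "
from h import *
print(r.hand_in())"
```

```text
the job is handed in; nothing more can be done
None
```

I pointed with closed fingers at the three targets in the order asked, holding each for at least about 2.5 s. Then I raised the hand to 279 mm above the desk and handed the job in at about 20.5 s.

| Target | Fingertips (x, y, z in mm) | Height over the point |
|---|---|---|
| Green stamp top | (664, 17, 91) | about 19 mm |
| Middle of green ink pad | (460, 126, 37) | about 21 mm |
| Blue-lined square on the leftmost slip | (472, -280, 25) | about 19 mm |

- **Aim:** The wrist pictures showed the fingertips within a few millimetres of the middle each time. At the stamp, the gripper body hid the fingertips in the scene and side views, so its centre rests on the two cameras' knob positions plus the wrist view.
- **Contact and travel:** The wrist force readings stayed at noise level (about 1 N). In the last scene picture everything is where it started. The one crossing over a red or black item, the red pad, was with the fingertips at about 245 mm.
- **Disagreements:** The networks' estimates differed by up to about 15 mm, for the stamp and for the slip. I settled the stamp by triangulating the knob and the pad and slip by the wrist camera.

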